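# Tighten the recessed retaining ring of a filter holder with a two-pin spanner

## Robot

A 6-joint arm with a two-finger parallel gripper is mounted at the origin on a cart in front of the work surface, level with it; the furniture and walls round the work are solid. World frame = base frame: x ahead of the robot, y to its left, z up, the work surface at z = 0. Lengths are in mm, angles in rad, forces in N, time in s.
With the tool pointing down it reaches from about 275 to 750 mm from the base axis. Payload 10.2 kg.
Tool frame: the origin (TCP) lies at the very end of the fingers, on their centre line; the grasp point (between the pads) lies 19 mm behind it; z points along the fingers, y is the line along which they close (so a half turn about z gives the same grasp; the last joint's range is limited). The gripper opens to 85 mm and grips with 20 to 120 N. Pads are 22 mm wide; open, the fingers measure 114 mm over their backs; the gripper's body (76 mm by 85 mm) begins 54 mm behind the grasp point. The pads swing forward as they close: fully open they stand 13 mm farther back than shut.
Start: joints at [1.058, 0.313, 1.498, -0, 1.331, -0.223], TCP at [150.037, 503.11, 231.294] pointing down, gripper open.
Joint ranges: [-2.94, 2.94], [-0.97, 2.17], [0.19, 2.56], [-1.23, 4.37], [0.02, 3.11], [-2.88, 2.88]. Speed limits (rad/s): [2.39, 2.39, 3.01, 3.14, 3.14, 3.14].

## Interface

Orientations are given as a unit quaternion [w, x, y, z].
In Python, from rig import monitor, eyes, job gives the robot as it stands. The module is installed in compiled form; this text tells all that it offers.
- The arm moves only by the tool send_rows, never from a script. Its argument "targets" is one flat list of numbers, 7 for each row, row after row: the turn, a rotation vector about the tool's x, y, z in degrees, then the shift along the tool's x, y, z in units of 60 mm (1.0 is 60 mm), then the opening, from -1 (shut) to 1 (fully open), so that 0 is half open. A call has 1 to 5 rows; each row shifts and turns the commanded pose from where the row before left it, along the tool's axes as they then stand; what a row does not reach is not made up. A row lasts 1/8 s, in which the tool goes at most 62.5 mm and 10.7 degrees, less where a joint would pass 70% of its speed; a pose out of reach is approached as far as the arm can. A call is refused whole if a number of a shift passes 1 or a number of a turn 10.7, either way. A call with a gripper value outside its range is refused whole. The fingers move at their own pace and stop on an object; "newtons" is the grip in N (left out, the last holds). Time passes only in rows, so rows that do not move let the fingers close. It gives the time, the measured TCP pose, the force, the opening and the grip force at its end, in the units of the state.
- monitor.sense(): the state, without advancing time (a new reading comes with each control period).
- eyes.capture(name): name is "side" or "top"; returns a dict with "img" (480x640x3 uint8, red, green, blue), "K" (3x3 intrinsics, pixels), "R" (3x3) and "t" (3): a world point X has camera coordinates R X + t. Camera axes: x right, y down, z forward; pixel columns grow to the right and rows downward; lengths in mm; the calibration is good to about 2 mm. A picture is of the moment at which its call begins. There is no depth.
- job.finish_job(): hands the job in; it is judged then, once.
The state is a dict: "time_s": time; "joints": joint angles; "dq": joint speeds; "tau": joint torques, N m; "eef_pos": TCP position; "ee_rot": TCP orientation; "force": force on the tool from outside, world axes, zero at the start; "wrist_torque": the same for the moment, N m; "grip_width": opening from 0.0 (shut) to 1.0 (fully open); "grip_force": force on a finger pad.
Only numpy, scipy, OpenCV 4.12 (cv2) and the standard library are available. Lean on these libraries where they do the work, as an engineer would, in place of code of your own. Each camera call takes 0.05 s, during which the arm holds its last target. There are 200 camera calls.

## Task

Take the two-pin spanner out of its round rest, set its pins fully into the two holes of the brass retaining ring down in the bore of the aluminium filter holder, and turn the ring clockwise (seen from above) until it is snug on its gasket, pressing gently and not overtightening. Then stand the spanner back in its rest and let go, with the ring left snug and the other things left where they are.

Things in the scene. Friction and masses are not known exactly. Their poses are not given: they have to be found in the camera images.
- holder: Fixed filter holder: round aluminium housing, 80 mm diameter, 52 mm high, on a square dark foot plate (100 x 100 x 8 mm, a screw head 4 mm high at each corner); a brass hose barb, 24 mm long, sticks out of its side along its +x at height 30 mm. Origin: centre of the underside, z up. Its upright bore is 58 mm in diameter.
- ring_place (a point): On the bore's axis, 10 mm below the rim, axes as the holder's. The brass ring's upper face lies here or up to 1 mm lower at the start. Ring: outer 55, inner 21, thickness 8 mm, two 10 mm through holes opposite each other, centres 18 mm from the axis. The line through them is not measured: it starts between 0.3 rad counterclockwise and 0.55 rad clockwise (from above) of the holder's x axis.
- bore_mouth (a point): Centre of the holder's bore at the height of its rim (52 mm above the holder's origin); axes as the holder's.
- cartridge (a joint): How far (m) the cartridge under the ring, with white disc and ring, is pressed down on its spring in the holder: 0 at rest, preload about 2 N, then about 4 N per mm. More than 6 mm (about 26 N) harms it. Pins pressed on the ring's face with more than about 10 N may drag the ring round instead of sliding to the holes.
- window (a joint): How far (m) the ring has screwed the white disc under it down: up to 0.001 at first, 0.0026 on meeting the gasket; read too coarsely to judge the seat by. The ring tightens clockwise (yaw decreasing), sinks 4 mm per rad and turns with about 0.05 to 0.2 N m for 0.4 to 0.65 rad until it meets the gasket, at an angle that is not measured. It stays where it is left.
- gasket (a joint): How far (m) the gasket is squeezed by the tightened ring: 0 until the ring meets it, crushed above 0.0008; read too coarsely to judge by. After meeting the gasket the torque jumps to about 0.28 N m, then grows by about 2 N m per rad of further turn (0.004 m squeeze per rad). Snug is 0.35 to 0.5 N m; crushed at about 0.68. The squeeze eases off when the spanner is let go.
- pin_spanner: Two-pin spanner, 150 g, upright in the rest. Origin: centre of the underside of its steel head (disc 50 mm diameter, 10 mm thick), z up. Two pins, 6 mm diameter, 6 mm long, point down from the head at x = +18 and -18 mm. Above it a neck 15 mm in diameter up to z = 40 mm, then an aluminium cross bar with black ribs to grip: 58 mm long in x, 14 mm thick in y (grip across this), z = 40 to 76 mm.
- pin_tips (a point): Point on the spanner's axis level with the pin tips, 6 mm below the spanner's origin; axes as the spanner's.
- rest: Fixed grey puck, 72 mm diameter, 22 mm high, with a stepped round pocket: the spanner's head stands on a ledge 14 mm above the origin inside a wall of 55 mm inner diameter, 8 mm high; its pins hang free in the 43 mm hole below. Origin: centre of the underside. The spanner may stand in it at any yaw.
- rest_ledge (a point): Centre of the rest's pocket at ledge height; the spanner's origin is here when it stands in the rest.
- stopwatch: Bystander: black digital stopwatch, 61 x 54 x 16 mm, lying; origin under its centre.
- petri_dish: Bystander: clear round dish, 59 mm diameter, 13 mm high; origin under its centre.
- filter_cassette: Bystander: white round filter cassette with a band and a plug on top, 40 mm diameter, 38 mm high; origin under its centre.
- open_spanner: Bystander: ordinary open-ended steel spanner, 169 mm long, 34 mm wide, 6 mm high, lying; not the tool for this job. Origin under its centre, long in y.
There are look-alikes about, which are no part of the job. There is more than one size of the pin_spanner; the one meant has the size given above.

How it is judged (in metres and radians):
On the way, in this order (a step that is already met when the one before it is completed fails the run):
1. the spanner's pins are well into the ring's holes (tips 14.5 mm below the rim with the cartridge pressed down less than 2 mm, or 18.2 mm with less than 5 mm) (horizontal distance between pin_tips and bore_mouth below 0.005 m and ((z of pin_tips in the frame of bore_mouth below -0.0145 m and value of joint cartridge below 0.002 m) or (z of pin_tips in the frame of bore_mouth below -0.0182 m and value of joint cartridge below 0.005 m)) and angle between pin_spanner's own z axis and vertical below 0.1 rad), for 0.1 s.
2. the ring is turned down onto its gasket with the spanner still in it (value of joint window above 0.0024 m and horizontal distance between pin_tips and bore_mouth below 0.005 m and z of pin_tips in the frame of bore_mouth below -0.0145 m), for 0.2 s.
At the end, for the whole second after the job is handed in: The ring is snug on its gasket (white disc screwed down by at least 2.4 mm, within 0.05 rad of the stop) and the two-pin spanner stands released, at rest and upright (within 0.08 rad) in its rest, within 5 mm of the pocket's centre and at most 3 mm above the ledge (value of joint window above 0.0024 m and horizontal distance between pin_spanner and rest_ledge below 0.005 m and z of pin_spanner in the frame of rest_ledge below 0.003 m and angle between pin_spanner's own z axis and vertical below 0.08 rad and linear speed of pin_spanner below 0.02 m/s and contact force between pin_spanner and the fingers below 0.1 N); the robot touches nothing.
It fails at once if the ring is overtightened (gasket squeezed by more than 0.8 mm, about 0.68 N m) (value of joint gasket above 0.0008 m).
It fails at once if the cartridge is pressed down more than 6 mm (about 26 N) (value of joint cartridge above 0.006 m).
It fails at once if the spanner is driven into the holder's housing with more than 40 N (contact force between pin_spanner and holder above 40 N).
It fails at once if a bystander is moved more than 20 mm (distance of any of stopwatch, petri_dish, filter_cassette, open_spanner from where it was at the start of the episode above 0.02 m).
It also fails if it takes over 72 s, if anything falls off the work surface, if the arm or the gripper's body presses on something with over 40 N, if the wrist force passes 120 N, or if a joint passes its speed limit or range.

## Working session

There is one attempt and no reset: what is moved stays moved. The work goes in short steps, Python scripts to look and compute and a tool call to move; the robot and the scene stay as the last step left them, time stands still between calls to the robot, and variables do not carry over. Pictures are saved under pics/ and viewed, at most 10 in all, crops included, and the job is handed in when it is done.

Besides the shell and the picture viewer there is one more tool, called after "Call:" as a command line: name --argument value ..., lists and objects as JSON in quotes. send_rows: Moves the arm, as the interface text tells. Its arguments: {"type":"object","properties":{"targets":{"type":"array","items":{"type":"number"}},"newtons":{"type":"number"}},"required":["targets"]}

```bash
mkdir -p pics; python3 - <<'E'
from rig import monitor, eyes
import cv2,pickle
for n in("top","side"):
    c=eyes.capture(n);pickle.dump(c,open(n+".pkl","wb"));cv2.imwrite(f"pics/{n}0.png",c["img"][:,:,::-1])
    print(n,c["K"].tolist(),c["R"].round(4).tolist(),c["t"].round(1).tolist())
print(monitor.sense())
E
```

```text
top [[485.22040431131296, 0.0, 309.3831446075662], [0.0, 485.22040431131296, 233.735495378119], [0.0, 0.0, 1.0]] [[0.0047, -1.0, -0.0037], [-0.9968, -0.0043, -0.0795], [0.0795, 0.004, -0.9968]] [-3.6, 558.8, 953.4]
side [[483.1020605376088, 0.0, 316.65963337007474], [0.0, 483.1020605376088, 245.19278478154058], [0.0, 0.0, 1.0]] [[0.9889, -0.1479, 0.0107], [-0.0857, -0.6292, -0.7725], [0.121, 0.7631, -0.6349]] [-557.2, 85.6, 823.0]
{'time_s': 0.1, 'joints': array([ 1.05757616e+00,  3.13370137e-01,  1.49834785e+00, -1.80644799e-05,
        1.33098365e+00, -2.23405539e-01]), 'dq': array([ 0.00074861, -0.00123548, -0.00362514,  0.00034384, -0.00020096,
       -0.00102574]), 'tau': array([ 1.76956208e-03, -4.12895894e+01, -2.60139889e+01, -2.37094546e-04,
        3.04080299e-03,  5.33351368e-06]), 'eef_pos': array([149.93851487, 502.90152837, 230.80952732]), 'ee_rot': array([-1.91455222e-04,  1.44398564e-01,  9.89519453e-01, -5.20461751e-04]), 'force': array([-0.13392392, -1.2065564 , -0.16510472]), 'wrist_torque': array([ 0.06443366,  0.00351437, -0.02782646]), 'grip_force': 0.0, 'grip_width': 1.0002419577589465}
```

View pics/top0.png

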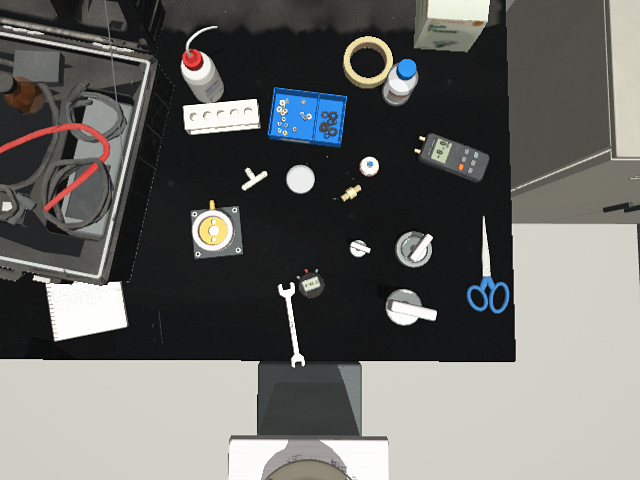

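View pics/side0.png

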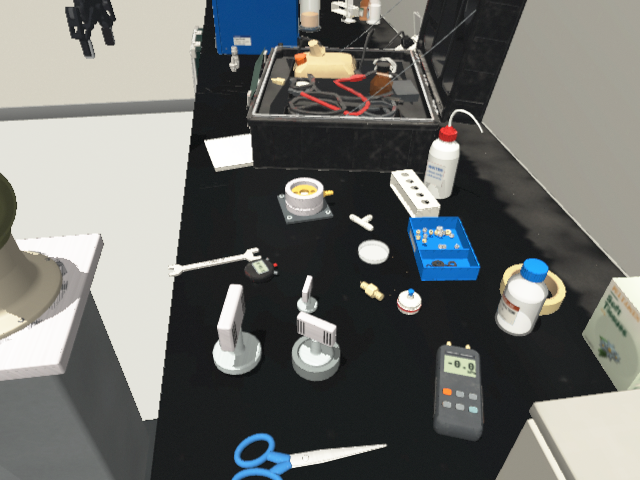

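The top view shows three look-alikes: (414,249) stands in a grey puck and has black ribs, (404,307) is larger with a plain disc, and (359,248) is small. I choose (414,249), seen at (316,345) in the side view, and check it in a close crop together with the holder.

```bash
python3 - <<'E'
import cv2,pickle,numpy as np
T=pickle.load(open("top.pkl","rb"))["img"][:,:,::-1];S=pickle.load(open("side.pkl","rb"))["img"][:,:,::-1]
def c(I,x,y):return cv2.resize(I[y:y+50,x:x+66],(396,300),interpolation=cv2.INTER_CUBIC)
f=lambda x,y:cv2.resize(S[y:y+75,x:x+99],(396,300),interpolation=cv2.INTER_CUBIC)
cv2.imwrite("pics/crop1.png",np.vstack([np.hstack([c(T,382,224),c(T,184,206)]),np.hstack([f(266,308),f(265,160)])]))
E
```

```text
(no output)
```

View pics/crop1.png

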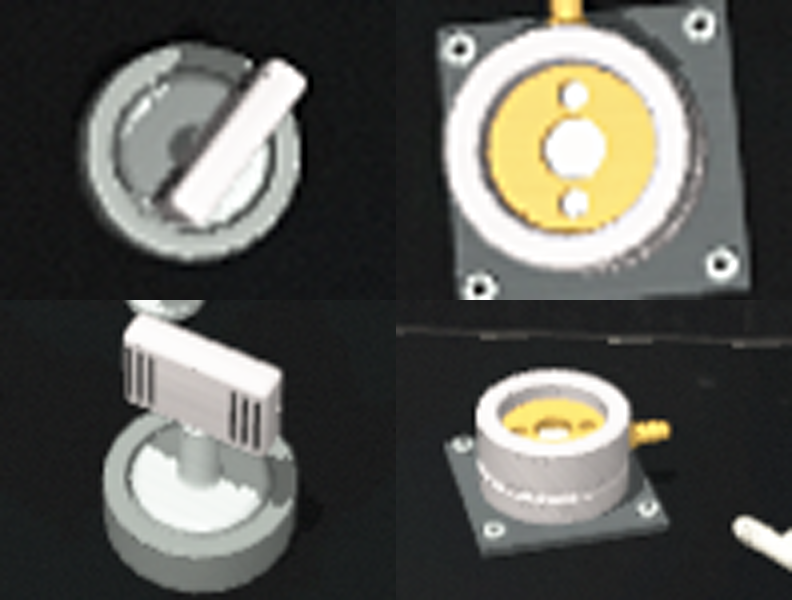

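The crop confirms the choice: a ribbed bar, bar top centre near (238,140), standing in the grey stepped puck. In the holder crop the ring holes are at (572,96) and (574,204), and the foot screws at (459,48), (699,25), (721,264) and (480,288).

```bash
cat > h.py <<'E'
import pickle,numpy as np,cv2
C={n:pickle.load(open(n+".pkl","rb")) for n in("top","side")}
def ray(n,p,z):
    c=C[n];d=c["R"].T@np.linalg.solve(c["K"],[*p,1.]);o=-c["R"].T@c["t"];return (o+d*(z-o[2])/d[2])
def proj(n,X):
    c=C[n];q=c["K"]@(c["R"]@np.asarray(X,float).T+c["t"][:,None]);return (q[:2]/q[2]).T
def up(p,o,s):return [o[0]+(p[0]+.5)/s-.5,o[1]+(p[1]+.5)/s-.5]
E
python3 - <<'E'
from h import *
a=(382,224);b=(184,206);s=(266,308);t=(265,160)
p=lambda q,o,z,n="top",k=6:ray(n,up(q,o,k),z)[:2].round(1)
def pr(*x):print(*x)
e=[p(q,a,90) for q in((291,70),(187,209))];d=e[0]-e[1];pr("bar top",e,(e[0]+e[1])/2,np.linalg.norm(d),np.arctan2(d[1],d[0]))
# side bar top face corners
e=[p((q[0],q[1]-300),s,90,"side",4) for q in((145,318),(125,345),(281,375),(265,393))];pr("bar side",e,np.mean(e,0))
pr("puck top",p((192,150),a,22),"side puck top",p((200,490-300),s,22,"side",4))
k=[(x-396,y) for x,y in((459,48),(699,25),(721,264),(480,288))]
e=[p(q,b,12) for q in k];d=e[0]-e[3]+e[1]-e[2];pr("screws",np.mean(e,0),np.arctan2(d[1],d[0]))
pr("rim",p((171.5,147.5),b,52),"side rim",p((553-396,415-300),t,52,"side",4))
e=[p(q,b,42) for q in((176,96),(178,204))];d=e[0]-e[1];pr("ring",np.mean(e,0),np.linalg.norm(d),np.arctan2(d[1],d[0]))
# overlay of puck/rim hypothesised from top
from rig import monitor
E
```

```text
bar top [array([ 551.6, -226.9]), array([ 508.2, -194. ])] [ 529.9  -210.45] 54.46071978958783 -0.6486424516665436
bar side [array([ 512.4, -193.9]), array([ 504. , -205.5]), array([ 555.2, -226.4]), array([ 548.4, -233.5])] [ 530.    -214.825]
puck top [ 529.9 -210.1] side puck top [ 529.  -218.5]
screws [563.275 189.225] 0.10944428376333658
rim [562.6 188.6] side rim [563.4 181.8]
ring [562.7 188.8] 35.62751745491119 0.039305588728195145
```

Call:
send_rows --targets '[0, 0, 10, 0, 0, 0, 1, 0, 0, 10, 0, 0, 0, 1, 0, 0, 0, -0.85, -0.4, 0, 1, 0, 0, 0, -0.85, -0.4, 0, 1, 0, 0, 0, -0.85, -0.4, 0, 1]'

```text
time_s: 0.72
eef_pos: [230.3, 352.5, 231.0]
ee_rot: [-0.0, 0.314, 0.95, -0.0]
force: [0.5, 0.2, 0.8]
grip_width: 0.999
grip_force: 0.0
```

Call:
send_rows --targets '[0, 0, 0, -0.85, -0.4, 0, 1, 0, 0, 0, -0.85, -0.4, 0, 1, 0, 0, 0, -0.85, -0.4, 0, 1, 0, 0, 0, -0.85, -0.4, 0, 1, 0, 0, 0, -0.85, -0.4, 0, 1]'

```text
time_s: 1.35
eef_pos: [363.5, 103.9, 231.3]
ee_rot: [0.0, 0.314, 0.949, 0.0]
force: [0.4, 0.8, 0.6]
grip_width: 0.997
grip_force: 0.0
```

Call:
send_rows --targets '[0, 0, 0, -0.85, -0.4, 0, 1, 0, 0, 0, -0.85, -0.4, 0, 1, 0, 0, 0, -0.85, -0.4, 0, 1, 0, 0, 0, -0.85, -0.4, 0, 1, 0, 0, 0, -0.85, -0.4, 0, 1]'

```text
time_s: 1.98
eef_pos: [496.8, -144.5, 231.0]
ee_rot: [-0.0, 0.314, 0.949, 0.0]
force: [0.6, 0.7, 0.3]
grip_width: 0.998
grip_force: 0.0
```

```bash
cat > m.py <<'E'
from rig import monitor
from scipy.spatial.transform import Rotation as Ro
import numpy as np
def go(x,y,z,yaw_deg):
    s=monitor.sense();w=s["ee_rot"];R=Ro.from_quat([*w[1:],w[0]]).as_matrix()
    yaw=np.degrees(np.arctan2(R[1,0],R[0,0]));a=np.radians(yaw_deg)
    R2=np.array([[np.cos(a),np.sin(a),0],[np.sin(a),-np.cos(a),0],[0,0,-1]])
    d=np.array([x,y,z])-s["eef_pos"]
    print("t",round(s["time_s"],2),"pos",s["eef_pos"].round(1),"yaw",yaw.round(2),"tilt",R[:2,2].round(4),"turn",Ro.from_matrix(R.T@R2).as_rotvec(degrees=True).round(2),
     "shift now-axes",(R.T@d/60).round(3),"target-axes",(R2.T@d/60).round(3),"F",s["force"].round(2),"M",s["wrist_torque"].round(3),"tau6",s["tau"][5].round(3),"grip",s["grip_width"].round(3),s["grip_force"].round(1),"j6",s["joints"][5].round(2))
E
python3 -c "
from m import *
go(530,-211.5,130,143.6)"
```

```text
Traceback (most recent call last):
  File "m.py", line 10, in go
    "shift now-axes",(R.T@d/60).round(3),"target-axes",(R2.T@d/60).round(3),"F",s["force"].round(2),"M",s["wrist_torque"].round(3),"tau6",s["tau"][5].round(3),"grip",s["grip_width"].round(3),s["grip_force"].round(1),"j6",s["joints"][5].round(2))
                                                                                                                                                                      ^^^^^^^^^^^^^^^^^^^^^
AttributeError: 'float' object has no attribute 'round'
```

```bash
sed -i 's/s\["tau"\]\[5\].round(3)/round(float(s["tau"][5]),3)/; s/s\["grip_width"\].round(3),s\["grip_force"\].round(1)/round(s["grip_width"],3),round(s["grip_force"],1)/; s/s\["joints"\]\[5\].round(2)/round(float(s["joints"][5]),2)/' m.py
python3 -c "
from m import *
go(530,-211.5,130,143.6)"
```

```text
t 1.98 pos [ 496.8 -144.5  231. ] yaw 143.37 tilt [-0.0003  0.0003] turn [ 0.   -0.03 -0.23] shift now-axes [-1.112 -0.566  1.683] target-axes [-1.109 -0.57   1.684] F [0.61 0.75 0.32] M [-0.055  0.068 -0.018] tau6 0.647 grip 0.998 0.0 j6 -1.44
```

Call:
send_rows --targets '[0, 0, 0, -0.37, -0.19, 0.42, 0.2, 0, 0, 0, -0.37, -0.19, 0.42, 0.2, 0, 0, 0, -0.37, -0.19, 0.42, 0.2, 0, 0, 0, 0, 0, 0.42, 0.2, 0, 0, 0, 0, 0, 0, 0.2]'

```text
time_s: 2.6
eef_pos: [528.4, -209.4, 128.7]
ee_rot: [-0.002, 0.314, 0.949, 0.001]
force: [0.7, 0.1, 0.3]
grip_width: 0.599
grip_force: 0.0
```

```bash
python3 - <<'E'
from m import *; go(530,-211.5,58,143.4)
from rig import eyes
import cv2
a=eyes.capture("side")["img"][270:390,230:390,::-1];b=eyes.capture("top")["img"][190:310,330:490,::-1]
cv2.imwrite("pics/c2.png",np.hstack([cv2.resize(i,None,fx=2.5,fy=2.5,interpolation=cv2.INTER_CUBIC) for i in(a,b)]))
E
```

```text
t 2.6 pos [ 528.4 -209.4  128.7] yaw 143.38 tilt [-0.0037  0.0025] turn [-0.01 -0.26 -0.02] shift now-axes [-0.048 -0.012  1.178] target-axes [-0.043 -0.012  1.178] F [0.72 0.13 0.31] M [-0.037  0.026  0.038] tau6 -0.004 grip 0.599 0.0 j6 -1.52
```

View pics/c2.png

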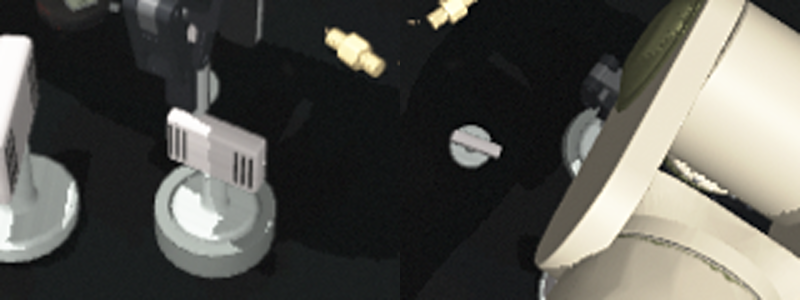

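The crop shows the half-open fingers at about (180,95) just above the bar (centre about (215,145)), with the bar parallel to the pads. I descend and close.

Call:
send_rows --targets '[0, 0, 0, -0.03, -0.01, 0.3, 0.2, 0, 0, 0, 0, 0, 0.3, 0.2, 0, 0, 0, 0, 0, 0.3, 0.2, 0, 0, 0, 0, 0, 0.28, 0.2, 0, 0, 0, 0, 0, 0, 0.2]'

```text
time_s: 3.32
eef_pos: [529.9, -211.0, 58.5]
ee_rot: [-0.001, 0.314, 0.949, 0.0]
force: [-0.1, -0.4, 0.5]
grip_width: 0.597
grip_force: 0.0
```

Call:
send_rows --targets '[0, 0, 0, 0, 0, 0, -1, 0, 0, 0, 0, 0, 0, -1, 0, 0, 0, 0, 0, 0, -1, 0, 0, 0, 0, 0, 0, -1, 0, 0, 0, 0, 0, 0, -1]' --newtons 30

```text
time_s: 3.95
eef_pos: [530.8, -211.6, 60.4]
ee_rot: [0.001, 0.314, 0.949, -0.0]
force: [0.2, 1.4, 5.3]
grip_width: 0.155
grip_force: 34.4
```

```bash
python3 - <<'E'
from m import *; go(530,-211.5,58,143.4)
from rig import eyes
import cv2
a=eyes.capture("side")["img"][290:390,250:383,::-1]
cv2.imwrite("pics/c3.png",cv2.resize(a,None,fx=6,fy=6,interpolation=cv2.INTER_CUBIC))
from h import *
s=monitor.sense()["eef_pos"];P=s+np.array([[0,0,32],[0,0,0]]);print(proj("side",P))
e=np.array([np.cos(2.502),np.sin(2.502),0]);n=np.array([-.598,-.802,0])*7
print("bar near-face ends top if centred",(proj("side",np.array([s+e*29+n+[0,0,32],s-e*29+n+[0,0,32]]))-[250,290])*6)
E
```

```text
t 3.95 pos [ 530.8 -211.6   60.4] yaw 143.4 tilt [ 0.0011 -0.0007] turn [0.   0.08 0.  ] shift now-axes [ 0.011 -0.006  0.04 ] target-axes [ 0.011 -0.006  0.04 ] F [0.17 1.44 5.26] M [0.04  0.105 0.016] tau6 0.031 grip 0.155 34.4 j6 -1.52
[[316.64679029 318.96189444]
 [316.40588212 334.1545228 ]]
bar near-face ends top if centred [[275.44462575 148.52215432]
 [498.85613823 240.92917418]]
```

View pics/c3.png

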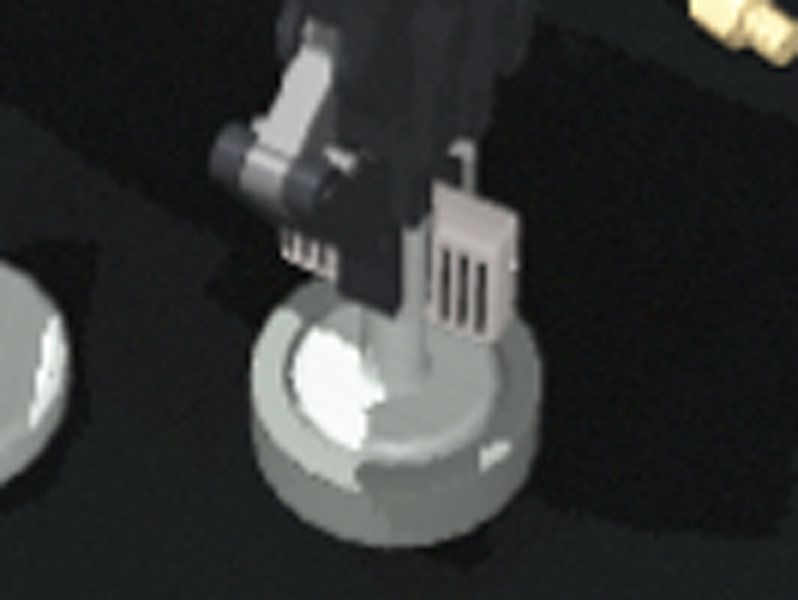

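The bar is held centred: its ends are at about (282,258) and (497,262), the neck at about x=398 and the predicted centre at 398. I lift.

Call:
send_rows --targets '[0, 0, 0, 0, 0, -0.1, -1, 0, 0, 0, 0, 0, -0.3, -1, 0, 0, 0, 0, 0, -0.5, -1, 0, 0, 0, 0, 0, -0.6, -1, 0, 0, 0, 0, 0, 0, -1]' --newtons 60

```text
time_s: 4.62
eef_pos: [531.2, -211.9, 152.1]
ee_rot: [0.002, 0.314, 0.949, -0.001]
force: [0.4, 0.1, -2.6]
grip_width: 0.154
grip_force: 58.6
```

```bash
python3 -c "
from m import *
go(563.3,187.3,150,182.2)"
```

```text
t 4.62 pos [ 531.2 -211.9  152.1] yaw 143.4 tilt [ 0.0038 -0.0026] turn [ -0.08   0.26 -38.8 ] shift now-axes [3.539 5.66  0.02 ] target-axes [-0.789  6.629  0.035] F [ 0.39  0.08 -2.59] M [0.035 0.036 0.021] tau6 -0.0 grip 0.154 58.6 j6 -1.52
```

Call:
send_rows --targets '[0, 0, -9.7, 0, 0, 0, -1, 0, 0, -9.7, 0, 0, 0, -1, 0, 0, -9.7, 0, 0, 0, -1, 0, 0, -9.7, 0, 0, 0, -1, 0, 0, 0, -0.1, 0.6, 0, -1]'

```text
time_s: 5.25
eef_pos: [534.3, -176.0, 148.2]
ee_rot: [-0.001, -0.019, 1.0, 0.0]
force: [0.3, 0.7, -1.3]
grip_width: 0.152
grip_force: 58.6
```

Call:
send_rows --targets '[0, 0, 0, -0.1, 0.9, 0, -1, 0, 0, 0, -0.1, 0.9, 0, -1, 0, 0, 0, -0.1, 0.9, 0, -1, 0, 0, 0, -0.1, 0.9, 0, -1, 0, 0, 0, -0.1, 0.9, 0, -1]'

```text
time_s: 5.88
eef_pos: [553.9, 97.5, 148.4]
ee_rot: [-0.001, -0.019, 1.0, 0.0]
force: [0.6, -0.3, -1.9]
grip_width: 0.151
grip_force: 58.7
```

Call:
send_rows --targets '[0, 0, 0, -0.1, 0.8, 0, -1, 0, 0, 0, -0.09, 0.5, 0, -1, 0, 0, 0, 0, 0.2, 0, -1, 0, 0, 0, 0, 0, 0, -1, 0, 0, 0, 0, 0, 0, -1]'

```text
time_s: 6.5
eef_pos: [562.5, 185.0, 149.4]
ee_rot: [-0.0, -0.019, 1.0, -0.0]
force: [0.3, -0.1, -1.3]
grip_width: 0.154
grip_force: 58.6
```

```bash
python3 - <<'E'
from m import *; go(563.3,187.3,120,182.2)
from h import *
from rig import eyes
a=eyes.capture("side")["img"][120:230,240:386,::-1]
cv2.imwrite("pics/c4.png",cv2.resize(a,None,fx=5,fy=5,interpolation=cv2.INTER_CUBIC))
s=monitor.sense()["eef_pos"]
print((proj("side",np.array([s-[0,0,46.4],s-[0,0,52.4]]))-[240,120])*5)
E
```

```text
t 6.5 pos [562.5 185.  149.4] yaw -177.87 tilt [-0.0006 -0.0003] turn [-0.02 -0.03 -0.07] shift now-axes [-0.014  0.039  0.491] target-axes [-0.014  0.038  0.491] F [ 0.34 -0.14 -1.29] M [-0.005  0.003 -0.01 ] tau6 -0.001 grip 0.154 58.6 j6 -1.49
[[315.70745186 229.536684  ]
 [315.81251556 242.62898203]]
```

View pics/c4.png

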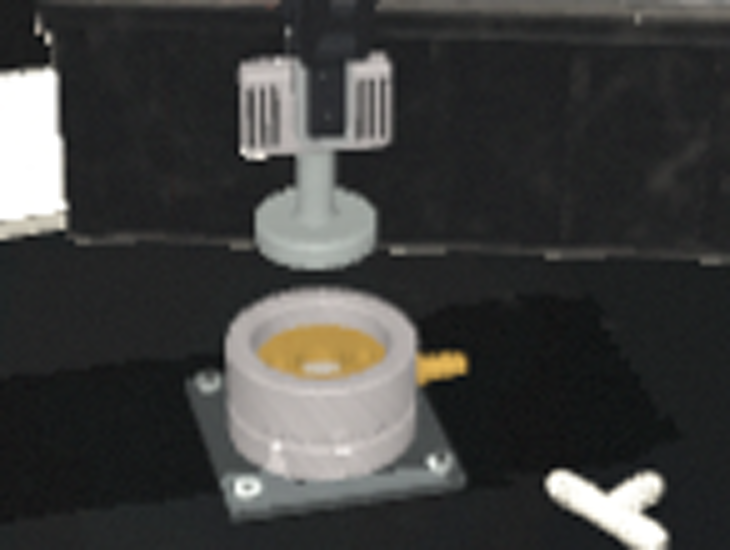

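The head's disc spans x 254–378 with its bottom edge at y=268, and the rim ellipse is centred near (321,339). I compare the two rays in the same camera.

```bash
python3 - <<'E'
from h import *
f=lambda p,z:ray("side",up(p,(240,120),5),z)[:2].round(1)
print("head top",f((316,217),113),"head bot",f((316,236),103),"rim",f((321,339),52))
E
```

```text
head top [561.3 179.4] head bot [561.5 181.8] rim [563.7 185.5]
```

Call:
send_rows --targets '[0, 0, 0, -0.02, 0.05, 0.2, -1, 0, 0, 0, 0, 0, 0.3, -1, 0, 0, 0, 0, 0, 0.2, -1, 0, 0, 0, 0, 0, 0.1, -1, 0, 0, 0, 0, 0, 0, -1]'

```text
time_s: 7.18
eef_pos: [563.6, 189.1, 101.5]
ee_rot: [-0.0, -0.019, 1.0, -0.0]
force: [-0.3, 0.6, -1.7]
grip_width: 0.147
grip_force: 58.8
```

```bash
python3 - <<'E'
from m import *; go(563.8,188,94,182.2)
from h import *
from rig import eyes
a=eyes.capture("side")["img"][150:230,250:356,::-1]
cv2.imwrite("pics/c5.png",cv2.resize(a,None,fx=7,fy=7,interpolation=cv2.INTER_CUBIC))
E
```

```text
t 7.17 pos [563.6 189.1 101.5] yaw -177.81 tilt [-0.0004 -0.0001] turn [-0.   -0.02 -0.01] shift now-axes [-0.002 -0.018  0.124] target-axes [-0.002 -0.018  0.124] F [-0.33  0.6  -1.65] M [-0.033 -0.032  0.019] tau6 0.0 grip 0.147 58.8 j6 -1.48
```

View pics/c5.png

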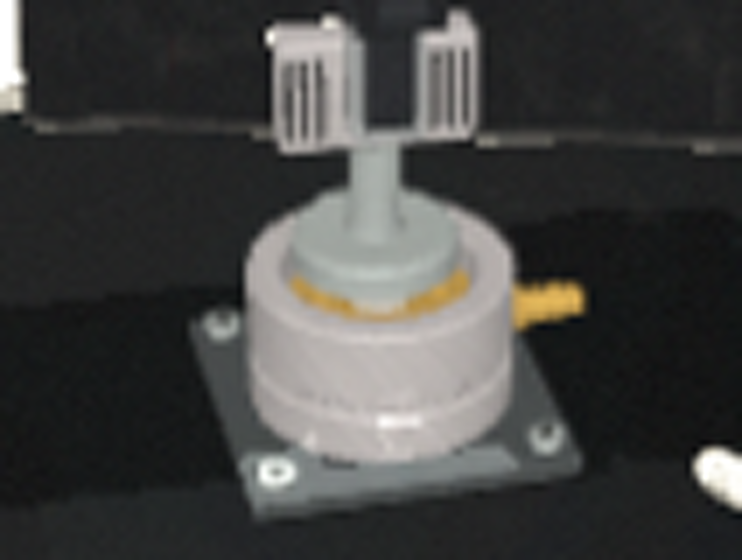

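The head sits inside the rim: head x 292–463 against rim 245–515, so it is about 0.6 mm left of centre. I correct that and lower gently.

Call:
send_rows --targets '[0, 0, 0, -0.01, 0, 0.05, -1, 0, 0, 0, 0, 0, 0.05, -1, 0, 0, 0, 0, 0, 0.02, -1, 0, 0, 0, 0, 0, 0, -1]'

```text
time_s: 7.72
eef_pos: [564.2, 189.2, 94.4]
ee_rot: [-0.0, -0.019, 1.0, -0.0]
force: [-0.3, 0.2, -1.3]
grip_width: 0.152
grip_force: 58.8
```

Call:
send_rows --targets '[0, 0, 0, 0, 0, 0.03, -1, 0, 0, 0, 0, 0, 0, -1, 0, 0, 0, 0, 0, 0, -1]'

```text
time_s: 8.1
eef_pos: [564.3, 189.2, 92.7]
ee_rot: [0.0, -0.019, 1.0, -0.0]
force: [-0.2, -0.2, -1.7]
grip_width: 0.153
grip_force: 58.8
```

```bash
python3 -c "
from m import *
go(564,189,89,182.2)"
```

```text
t 8.1 pos [564.3 189.2  92.7] yaw -177.8 tilt [ 0.0001 -0.    ] turn [-0.  0. -0.] shift now-axes [ 0.005 -0.002  0.062] target-axes [ 0.005 -0.002  0.062] F [-0.16 -0.17 -1.73] M [-0.008  0.004  0.058] tau6 -0.0 grip 0.153 58.8 j6 -1.48
```

Call:
send_rows --targets '[0, 0, 0, 0, 0, 0.025, -1, 0, 0, 0, 0, 0, 0, -1, 0, 0, 0, 0, 0, 0, -1]'

```text
time_s: 8.48
eef_pos: [564.3, 189.2, 91.2]
ee_rot: [-0.0, -0.019, 1.0, -0.0]
force: [0.3, -0.0, -1.6]
grip_width: 0.15
grip_force: 58.8
```

Call:
send_rows --targets '[0, 0, 0, 0, 0, 0.025, -1, 0, 0, 0, 0, 0, 0, -1, 0, 0, 0, 0, 0, 0, -1]'

```text
time_s: 8.85
eef_pos: [564.3, 189.2, 89.7]
ee_rot: [0.0, -0.019, 1.0, -0.0]
force: [1.1, 0.0, -1.1]
grip_width: 0.158
grip_force: 58.8
```

Call:
send_rows --targets '[0, 0, 0, 0, 0, 0.02, -1, 0, 0, 0, 0, 0, 0, -1, 0, 0, 0, 0, 0, 0, -1]'

```text
time_s: 9.22
eef_pos: [564.3, 189.2, 88.5]
ee_rot: [0.0, -0.019, 1.0, -0.0]
force: [-0.2, 0.6, -1.7]
grip_width: 0.155
grip_force: 58.8
```

No contact force at 16 mm below the rim, so the pins are in the holes. I go on until they seat.

Call:
send_rows --targets '[0, 0, 0, 0, 0, 0.015, -1, 0, 0, 0, 0, 0, 0, -1, 0, 0, 0, 0, 0, 0, -1]'

```text
time_s: 9.6
eef_pos: [564.3, 189.2, 87.6]
ee_rot: [0.0, -0.019, 1.0, 0.0]
force: [-1.0, -0.1, -1.5]
grip_width: 0.153
grip_force: 58.8
```

Call:
send_rows --targets '[0, 0, 0, 0, 0, 0.015, -1, 0, 0, 0, 0, 0, 0, -1, 0, 0, 0, 0, 0, 0, -1]'

```text
time_s: 9.98
eef_pos: [564.4, 189.2, 86.9]
ee_rot: [0.0, -0.019, 1.0, -0.0]
force: [-1.5, -1.0, 0.8]
grip_width: 0.154
grip_force: 59.2
```

```bash
python3 -c "
from m import *
go(564.3,189.2,86,182.2)"
```

```text
t 9.97 pos [564.4 189.2  86.9] yaw -177.81 tilt [ 0.0004 -0.    ] turn [-0.    0.02 -0.01] shift now-axes [0.001 0.001 0.015] target-axes [0.001 0.001 0.015] F [-1.55 -1.    0.84] M [-0.037  0.052  0.001] tau6 0.001 grip 0.154 59.2 j6 -1.48
```

Call:
send_rows --targets '[0, 0, 3, 0, 0, 0, -1, 0, 0, 3, 0, 0, 0.003, -1, 0, 0, 3, 0, 0, 0.003, -1, 0, 0, 3, 0, 0, 0.003, -1, 0, 0, 0, 0, 0, 0, -1]'

```text
time_s: 10.6
eef_pos: [564.5, 189.3, 86.5]
ee_rot: [0.0, 0.085, 0.996, 0.0]
force: [0.7, 0.2, 2.6]
grip_width: 0.15
grip_force: 59.3
```

```bash
python3 -c "
from m import *
go(564.3,189.2,86,160)"
```

```text
t 10.6 pos [564.5 189.3  86.5] yaw 170.23 tilt [0.0009 0.0001] turn [ 0.02  0.05 10.23] shift now-axes [ 0.004 -0.002  0.008] target-axes [ 0.004 -0.002  0.008] F [0.67 0.22 2.62] M [-0.001 -0.155  0.045] tau6 0.377 grip 0.15 59.3 j6 -1.27
```

Call:
send_rows --targets '[0, 0, 3, 0, 0, 0.003, -1, 0, 0, 3, 0, 0, 0.003, -1, 0, 0, 0, 0, 0, 0, -1]'

```text
time_s: 10.98
eef_pos: [564.5, 189.2, 86.0]
ee_rot: [0.0, 0.137, 0.991, 0.0]
force: [0.5, -0.1, 1.7]
grip_width: 0.155
grip_force: 59.3
```

```bash
cat > av.py <<'E'
from m import *
from rig import eyes
def av(n=6):
    L=[]
    for i in range(n):
        eyes.capture("side");s=monitor.sense();L.append([*s["force"],*s["wrist_torque"],s["tau"][5]])
    L=np.array(L);print("mean F",L[:,:3].mean(0).round(2),"M",L[:,3:6].mean(0).round(3),"sdMz",L[:,5].std().round(3),"tau6",L[:,6].mean().round(3))
    go(564.4,189.2,86,150)
E
python3 -c "
from av import *
av()"
```

```text
mean F [ 1.17 -0.29  2.37] M [-0.074 -0.205  0.126] sdMz 0.019 tau6 0.123
t 11.28 pos [564.4 189.2  85.9] yaw 164.23 tilt [0.0005 0.    ] turn [1.000e-02 2.000e-02 1.423e+01] shift now-axes [ 0.     0.    -0.001] target-axes [ 0.    -0.    -0.001] F [ 0.53 -0.62  1.93] M [-0.062 -0.21   0.138] tau6 0.128 grip 0.156 59.3 j6 -1.17
```

Call:
send_rows --targets '[0, 0, 2, 0, 0, 0.002, -1, 0, 0, 2, 0, 0, 0.003, -1, 0, 0, 0, 0, 0, 0, -1, 0, 0, 0, 0, 0, 0, -1]'

```text
time_s: 11.78
eef_pos: [564.3, 189.2, 85.5]
ee_rot: [0.0, 0.172, 0.985, 0.0]
force: [1.6, -1.9, 2.7]
grip_width: 0.155
grip_force: 59.4
```

```bash
python3 -c "
from av import *
av(4)"
```

```text
mean F [ 1.37 -1.03  2.83] M [-0.205 -0.358  0.09 ] sdMz 0.008 tau6 0.086
t 11.97 pos [564.3 189.2  85.5] yaw 160.2 tilt [ 0.0002 -0.    ] turn [0.00e+00 1.00e-02 1.02e+01] shift now-axes [-0.001  0.001 -0.008] target-axes [-0.001  0.001 -0.008] F [ 1.5  -1.64  3.01] M [-0.228 -0.366  0.083] tau6 0.086 grip 0.153 59.4 j6 -1.1
```

Call:
send_rows --targets '[0, 0, 1.5, 0, 0, 0.002, -1, 0, 0, 1.5, 0, 0, 0.002, -1, 0, 0, 0, 0, 0, 0, -1, 0, 0, 0, 0, 0, 0, -1]'

```text
time_s: 12.48
eef_pos: [564.3, 189.1, 85.3]
ee_rot: [0.0, 0.198, 0.98, -0.0]
force: [0.9, -1.1, 2.7]
grip_width: 0.151
grip_force: 59.4
```

```bash
python3 -c "
from av import *
av(4)"
```

```text
mean F [ 1.49 -0.97  3.03] M [-0.337 -0.388  0.077] sdMz 0.022 tau6 0.092
t 12.68 pos [564.3 189.2  85.3] yaw 157.2 tilt [ 0. -0.] turn [-0.   0.   7.2] shift now-axes [-0.001  0.001 -0.012] target-axes [-0.001  0.002 -0.012] F [ 1.79 -0.66  3.25] M [-0.339 -0.368  0.046] tau6 0.092 grip 0.157 59.4 j6 -1.05
```

Call:
send_rows --targets '[0, 0, 1.5, 0, 0, 0.002, -1, 0, 0, 1.5, 0, 0, 0.002, -1, 0, 0, 0, 0, 0, 0, -1, 0, 0, 0, 0, 0, 0, -1]'

```text
time_s: 13.18
eef_pos: [564.3, 189.2, 85.0]
ee_rot: [-0.0, 0.223, 0.975, -0.0]
force: [1.6, -1.7, 2.5]
grip_width: 0.153
grip_force: 59.4
```

```bash
python3 -c "
from av import *
av(4)"
```

```text
mean F [ 1.81 -2.04  3.07] M [-0.461 -0.366  0.073] sdMz 0.014 tau6 0.092
t 13.38 pos [564.3 189.2  85. ] yaw 154.2 tilt [-0. -0.] turn [-0.  -0.   4.2] shift now-axes [-0.002  0.002 -0.016] target-axes [-0.002  0.002 -0.016] F [ 1.86 -1.86  3.21] M [-0.496 -0.333  0.067] tau6 0.092 grip 0.152 59.4 j6 -0.99
```

Call:
send_rows --targets '[0, 0, 1.5, 0, 0, 0.002, -1, 0, 0, 1.5, 0, 0, 0.002, -1, 0, 0, 0, 0, 0, 0, -1, 0, 0, 0, 0, 0, 0, -1]'

```text
time_s: 13.88
eef_pos: [564.3, 189.2, 84.8]
ee_rot: [0.0, 0.249, 0.969, -0.0]
force: [0.8, -1.7, 4.2]
grip_width: 0.152
grip_force: 59.5
```

```bash
python3 -c "
from av import *
av(4)"
```

```text
mean F [ 1.78 -1.65  3.26] M [-0.545 -0.288  0.096] sdMz 0.024 tau6 0.092
t 14.07 pos [564.2 189.2  84.8] yaw 151.2 tilt [-0.0001 -0.    ] turn [-0.  -0.   1.2] shift now-axes [-0.002  0.002 -0.021] target-axes [-0.002  0.002 -0.021] F [ 2.44 -1.75  3.2 ] M [-0.536 -0.271  0.064] tau6 0.092 grip 0.151 59.4 j6 -0.94
```

Call:
send_rows --targets '[0, 0, 1.5, 0, 0, 0.001, -1, 0, 0, 1.5, 0, 0, 0.002, -1, 0, 0, 0, 0, 0, 0, -1, 0, 0, 0, 0, 0, 0, -1]'

```text
time_s: 14.58
eef_pos: [564.2, 189.1, 84.6]
ee_rot: [-0.0, 0.274, 0.962, -0.0]
force: [0.9, -3.3, 3.5]
grip_width: 0.156
grip_force: 59.4
```

```bash
python3 -c "
from av import *
av(4)"
```

```text
mean F [ 0.95 -2.87  3.19] M [-0.659 -0.273  0.094] sdMz 0.035 tau6 0.094
t 14.78 pos [564.2 189.2  84.6] yaw 148.2 tilt [-0.0001 -0.    ] turn [-0.  -0.  -1.8] shift now-axes [-0.002  0.002 -0.023] target-axes [-0.002  0.002 -0.023] F [ 1.35 -2.69  2.73] M [-0.702 -0.255  0.052] tau6 0.094 grip 0.153 59.4 j6 -0.89
```

Call:
send_rows --targets '[0, 0, 1, 0, 0, 0.001, -1, 0, 0, 1, 0, 0, 0.001, -1, 0, 0, 0, 0, 0, 0, -1, 0, 0, 0, 0, 0, 0, -1]'

```text
time_s: 15.28
eef_pos: [564.3, 189.2, 84.5]
ee_rot: [0.0, 0.291, 0.957, -0.0]
force: [0.8, -3.6, 3.8]
grip_width: 0.151
grip_force: 59.5
```

```bash
python3 -c "
from av import *
av(4)"
```

```text
mean F [ 1.02 -2.89  3.24] M [-0.729 -0.202  0.276] sdMz 0.026 tau6 0.287
t 15.47 pos [564.3 189.1  84.5] yaw 146.2 tilt [-0.     -0.0001] turn [-0.   0.  -3.8] shift now-axes [-0.001  0.002 -0.025] target-axes [-0.002  0.002 -0.025] F [ 1.05 -2.16  3.48] M [-0.754 -0.212  0.275] tau6 0.287 grip 0.154 59.5 j6 -0.85
```

The torque has jumped to 0.29 N m, so the ring has met the gasket. I tighten in small steps to about 0.42.

Call:
send_rows --targets '[0, 0, 1, 0, 0, 0.001, -1, 0, 0, 1, 0, 0, 0.001, -1, 0, 0, 0, 0, 0, 0, -1, 0, 0, 0, 0, 0, 0, -1]'

```text
time_s: 15.98
eef_pos: [564.2, 189.2, 84.4]
ee_rot: [-0.0, 0.307, 0.952, -0.0]
force: [1.5, -3.5, 3.3]
grip_width: 0.15
grip_force: 59.5
```

```bash
python3 -c "
from av import *
av(6)"
```

```text
mean F [ 0.6  -3.6   3.97] M [-0.803 -0.119  0.359] sdMz 0.02 tau6 0.347
t 16.27 pos [564.3 189.2  84.4] yaw 144.2 tilt [-0.     -0.0001] turn [-0.   0.  -5.8] shift now-axes [-0.001  0.002 -0.027] target-axes [-0.002  0.002 -0.027] F [ 0.99 -3.75  3.23] M [-0.827 -0.136  0.348] tau6 0.347 grip 0.151 59.5 j6 -0.82
```

Call:
send_rows --targets '[0, 0, 1, 0, 0, 0, -1, 0, 0, 1, 0, 0, 0, -1, 0, 0, 0, 0, 0, 0, -1, 0, 0, 0, 0, 0, 0, -1]'

```text
time_s: 16.77
eef_pos: [564.2, 189.2, 84.4]
ee_rot: [-0.0, 0.324, 0.946, -0.0]
force: [0.3, -3.2, 4.1]
grip_width: 0.16
grip_force: 59.6
```

```bash
python3 -c "
from av import *
av(6)"
```

```text
mean F [ 0.36 -3.67  3.75] M [-0.871 -0.089  0.406] sdMz 0.03 tau6 0.407
t 17.07 pos [564.2 189.2  84.3] yaw 142.2 tilt [-0.0001 -0.    ] turn [-0.  -0.  -7.8] shift now-axes [-0.002  0.002 -0.028] target-axes [-0.002  0.002 -0.028] F [ 1.08 -3.34  3.87] M [-0.858 -0.029  0.399] tau6 0.406 grip 0.15 59.6 j6 -0.78
```

0.41 N m is snug. I back off 5° to unload the pins and lift straight out.

Call:
send_rows --targets '[0, 0, -2.5, 0, 0, 0, -1, 0, 0, -2.5, 0, 0, 0, -1, 0, 0, 0, 0, 0, -0.03, -1, 0, 0, 0, 0, 0, -0.05, -1, 0, 0, 0, 0, 0, 0, -1]'

```text
time_s: 17.7
eef_pos: [563.7, 189.5, 88.8]
ee_rot: [-0.001, 0.283, 0.959, 0.0]
force: [-1.1, -0.5, -1.6]
grip_width: 0.154
grip_force: 58.8
```

```bash
python3 -c "
from av import *
av(3)"
```

```text
mean F [-0.59 -0.01 -1.94] M [-0.034  0.192  0.076] sdMz 0.008 tau6 0.07
t 17.85 pos [563.8 189.5  88.9] yaw 147.18 tilt [-0.0012  0.0004] turn [-0.02 -0.07 -2.82] shift now-axes [-0.011  0.001  0.048] target-axes [-0.011  0.001  0.048] F [-0.47  0.04 -2.04] M [0.006 0.24  0.087] tau6 0.068 grip 0.153 58.7 j6 -0.87
```

Call:
send_rows --targets '[0, 0, 0, 0, 0, -0.1, -1, 0, 0, 0, 0, 0, -0.2, -1, 0, 0, 0, 0, 0, -0.4, -1, 0, 0, 0, 0, 0, -0.4, -1, 0, 0, 0, 0, 0, 0, -1]'

```text
time_s: 18.48
eef_pos: [565.3, 189.3, 157.5]
ee_rot: [0.002, 0.282, 0.959, 0.001]
force: [0.1, -0.2, -2.7]
grip_width: 0.152
grip_force: 59.0
```

```bash
python3 - <<'E'
from m import *; go(530.8,-211.6,150,143.4)
from h import *
from rig import eyes
a=eyes.capture("side")["img"][110:230,240:400,::-1]
cv2.imwrite("pics/c6.png",cv2.resize(a,None,fx=5,fy=5,interpolation=cv2.INTER_CUBIC))
E
```

```text
t 18.48 pos [565.3 189.3 157.5] yaw 147.19 tilt [0.0047 0.0007] turn [0.18 0.2  3.79] shift now-axes [-3.137 -5.928  0.119] target-axes [-3.523 -5.707  0.126] F [ 0.09 -0.21 -2.68] M [0.01  0.002 0.024] tau6 0.001 grip 0.152 59.0 j6 -0.87
```

View pics/c6.png

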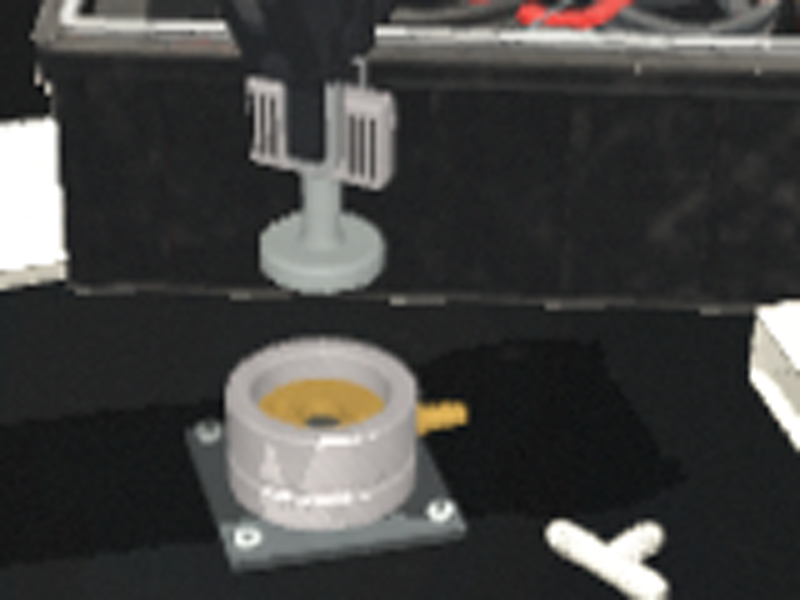

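The spanner is clear and upright: bar at (250–395, 80–188), head centre at about (322,245), above the bore. I carry it back to the rest.

Call:
send_rows --targets '[0, 0, 3.8, 0, 0, 0, -1, 0, 0, 0, -0.25, -0.41, 0, -1, 0, 0, 0, -0.47, -0.76, 0, -1, 0, 0, 0, -0.47, -0.76, 0, -1, 0, 0, 0, -0.47, -0.76, 0, -1]'

```text
time_s: 19.15
eef_pos: [547.2, -1.3, 154.1]
ee_rot: [-0.001, 0.314, 0.949, -0.0]
force: [0.7, -1.6, -1.4]
grip_width: 0.155
grip_force: 59.0
```

Call:
send_rows --targets '[0, 0, 0, -0.47, -0.76, 0, -1, 0, 0, 0, -0.47, -0.76, 0, -1, 0, 0, 0, -0.47, -0.76, 0, -1, 0, 0, 0, -0.3, -0.49, 0, -1, 0, 0, 0, -0.15, -0.25, 0, -1]'

```text
time_s: 19.77
eef_pos: [528.9, -213.1, 154.1]
ee_rot: [-0.001, 0.315, 0.949, 0.0]
force: [-0.3, 0.1, -0.8]
grip_width: 0.152
grip_force: 59.0
```

Call:
send_rows --targets '[0, 0, 0, 0, 0, 0.3, -1, 0, 0, 0, 0, 0, 0.3, -1, 0, 0, 0, 0, 0, 0.2, -1, 0, 0, 0, 0, 0, 0, -1, 0, 0, 0, 0, 0, 0, -1]'

```text
time_s: 20.4
eef_pos: [529.9, -211.7, 107.8]
ee_rot: [0.0, 0.314, 0.949, -0.0]
force: [-1.0, -0.7, -1.2]
grip_width: 0.15
grip_force: 59.0
```

```bash
python3 -c "
from m import *
go(530.8,-211.6,72,143.4)"
```

```text
t 20.4 pos [ 529.9 -211.7  107.8] yaw 143.41 tilt [ 0.0008 -0.0005] turn [0.01 0.06 0.01] shift now-axes [-0.011  0.011  0.596] target-axes [-0.011  0.011  0.596] F [-0.96 -0.66 -1.22] M [-0.02   0.006  0.023] tau6 0.001 grip 0.15 59.0 j6 -1.52
```

Call:
send_rows --targets '[0, 0, 0, -0.01, 0.01, 0.25, -1, 0, 0, 0, 0, 0, 0.25, -1, 0, 0, 0, 0, 0, 0.1, -1, 0, 0, 0, 0, 0, 0, -1, 0, 0, 0, 0, 0, 0, -1]'

```text
time_s: 21.02
eef_pos: [530.6, -211.8, 71.5]
ee_rot: [0.0, 0.314, 0.949, -0.0]
force: [0.3, 0.0, -1.7]
grip_width: 0.151
grip_force: 59.0
```

Call:
send_rows --targets '[0, 0, 0, 0, 0, 0.1, -1, 0, 0, 0, 0, 0, 0.05, -1, 0, 0, 0, 0, 0, 0, -1, 0, 0, 0, 0, 0, 0, -1]'

```text
time_s: 21.52
eef_pos: [530.4, -211.7, 62.3]
ee_rot: [0.0, 0.314, 0.949, -0.0]
force: [-0.3, -0.0, -1.5]
grip_width: 0.152
grip_force: 59.0
```

```bash
python3 -c "
from m import *
go(530.8,-211.6,60,143.4)"
```

```text
t 21.52 pos [ 530.4 -211.7   62.3] yaw 143.4 tilt [ 0.0002 -0.0001] turn [-0.    0.01 -0.  ] shift now-axes [-0.004  0.005  0.038] target-axes [-0.004  0.005  0.038] F [-0.34 -0.03 -1.52] M [ 0.036 -0.064  0.002] tau6 0.0 grip 0.152 59.0 j6 -1.52
```

Head underside should be about 2 mm above the ledge; I lower to contact.

Call:
send_rows --targets '[0, 0, 0, 0, 0, 0.02, -1, 0, 0, 0, 0, 0, 0.015, -1, 0, 0, 0, 0, 0, 0, -1, 0, 0, 0, 0, 0, 0, -1]'

```text
time_s: 22.02
eef_pos: [530.5, -211.7, 60.5]
ee_rot: [0.0, 0.314, 0.949, -0.0]
force: [-1.9, 2.1, 4.7]
grip_width: 0.152
grip_force: 59.9
```

Call:
send_rows --targets '[0, 0, 0, 0, 0, 0.015, -1, 0, 0, 0, 0, 0, 0, -1, 0, 0, 0, 0, 0, 0, -1]'

```text
time_s: 22.4
eef_pos: [530.6, -211.7, 60.4]
ee_rot: [0.0, 0.314, 0.949, -0.0]
force: [-3.9, 3.3, 13.1]
grip_width: 0.154
grip_force: 61.4
```

It is seated at the same height as at the grasp. I release and rise.

Call:
send_rows --targets '[0, 0, 0, 0, 0, -0.015, -1, 0, 0, 0, 0, 0, 0, -0.3, 0, 0, 0, 0, 0, 0, 0.2, 0, 0, 0, 0, 0, 0, 0.2, 0, 0, 0, 0, 0, 0, 0.2]' --newtons 20

```text
time_s: 23.02
eef_pos: [530.3, -211.7, 60.0]
ee_rot: [-0.0, 0.314, 0.949, 0.0]
force: [-0.3, -0.2, 0.1]
grip_width: 0.6
grip_force: 0.0
```

Call:
send_rows --targets '[0, 0, 0, 0, 0, -0.15, 0.2, 0, 0, 0, 0, 0, -0.4, 0.2, 0, 0, 0, 0, 0, -0.6, 0.2, 0, 0, 0, 0, 0, -0.6, 0.2, 0, 0, 0, 0, 0, -0.4, 0.2]'

```text
time_s: 23.65
eef_pos: [530.6, -211.8, 191.6]
ee_rot: [0.001, 0.314, 0.949, -0.0]
force: [0.5, 0.9, -0.3]
grip_width: 0.599
grip_force: 0.0
```

Call:
send_rows --targets '[0, 0, 0, 0, 0, 0, 0.2, 0, 0, 0, 0, 0, 0, 0.2, 0, 0, 0, 0, 0, 0, 0.2]'

```text
time_s: 24.02
eef_pos: [530.0, -211.4, 187.9]
ee_rot: [-0.001, 0.314, 0.949, 0.0]
force: [-0.4, -0.5, -0.4]
grip_width: 0.601
grip_force: 0.0
```

```bash
python3 - <<'E'
from m import *; go(530.8,-211.6,60,143.4)
from rig import eyes
import cv2
I=eyes.capture("side")["img"][:,:,::-1]
f=lambda a:cv2.resize(a,(396,400),interpolation=cv2.INTER_CUBIC)
cv2.imwrite("pics/c7.png",np.hstack([f(I[290:390,260:359]),f(I[150:250,255:354])]))
E
```

```text
t 24.02 pos [ 530.  -211.4  187.9] yaw 143.39 tilt [-0.0017  0.0011] turn [-0.01 -0.11 -0.01] shift now-axes [-0.016  0.006  2.132] target-axes [-0.012  0.006  2.132] F [-0.43 -0.48 -0.39] M [-0.044 -0.04  -0.01 ] tau6 0.0 grip 0.601 0.0 j6 -1.52
```

View pics/c7.png

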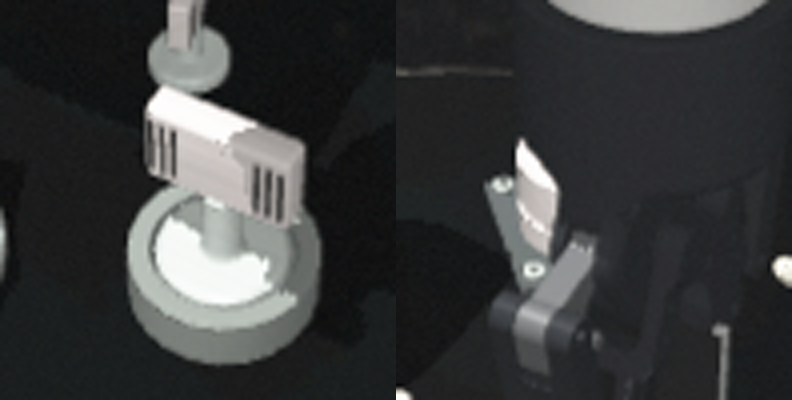

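The spanner stands upright in its rest (bar at (145–305, 90–225), head in the pocket around (222,250)), and the fingers are clear. I hand in.

```bash
python3 -c "
from rig import job
print(job.finish_job())"
```

```text
the job is handed in; nothing more can be done
None
```

The job is handed in at about 24 s: I tightened the ring to about 0.41 N m (snug is 0.35 to 0.5), and the spanner stands upright and released in its rest; the hand-in returned no verdict.

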